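# Slide the stall lights up to bright

## Robot

A 6-joint arm with a two-finger parallel gripper is mounted at the origin on a cart in front of the work surface, level with it; the furniture and walls round the work are solid. World frame = base frame: x ahead of the robot, y to its left, z up, the work surface at z = 0. Lengths are in m, angles in rad, forces in N, time in s.
With the tool pointing down it reaches from about 0.35 to 0.85 m from the base axis. Payload 8.1 kg.
Tool frame: the origin (TCP) lies between the finger pads, 19 mm behind the fingertips; this is the grasp point; z points along the fingers, y is the line along which they close (so a half turn about z gives the same grasp; the last joint's range is limited). The gripper opens to 93 mm and grips with 3 to 60 N. Pads are 15 mm wide; open, the fingers measure 128 mm over their backs; the gripper's body (75 mm by 188 mm) begins 65 mm behind the grasp point.
Start: joints at [-1.328, 0.13, 1.488, -0, 1.523, -0.085], TCP at [0.193, -0.568, 0.237] pointing down, gripper open.
Joint ranges: [-2.96, 2.96], [-0.89, 2.26], [0.02, 2.5], [-1.34, 4.48], [0, 2.73], [-2.66, 2.66]. Speed limits (rad/s): [2.39, 2.39, 2.79, 3.14, 3.14, 3.14].

## Interface

Orientations are given as a rotation vector (axis times angle).
In Python, from plant import robot gives the robot as it stands.
- The arm moves only by the tool creep_tool, called after "Call:" as name(argument=value, ...) on one line, values as JSON. Schema: {"type":"object","properties":{"offsets":{"type":"object","properties":{"jaw":{"type":"array","items":{"type":"number"},"minItems":1,"maxItems":20},"x":{"type":"array","items":{"type":"number"},"minItems":1,"maxItems":20},"y":{"type":"array","items":{"type":"number"},"minItems":1,"maxItems":20},"z":{"type":"array","items":{"type":"number"},"minItems":1,"maxItems":20},"yaw":{"type":"array","items":{"type":"number"},"minItems":1,"maxItems":20}},"additionalProperties":false,"required":["jaw","x","y","z","yaw"]},"squeeze":{"type":"number"},"only":{"type":"string"},"quiet":{"type":"boolean"},"lines":{"type":"string"}},"required":["offsets"],"additionalProperties":false}. offsets is an object with one list for each field, all of the same length, 1 to 20, a row being the entries at one place: jaw (the finger opening in m), x, y, z (the shift in mm), yaw (a turn about the tool's z in units of 0.25 rad); each row shifts and turns the commanded pose from where the row before left it, along the tool's axes as they then stand; what a row does not reach is not made up. A row lasts 1/10 s, in which the tool goes at most 0.05 m and 0.15 rad, less where a joint would pass 70% of its speed; a pose out of reach is approached as far as the arm can. The fingers move at their own pace and stop on an object; squeeze is the grip in N (left out, the last holds). Time passes only in rows, so rows that do not move let the fingers close. The tool returns the time, the measured TCP pose, the force, the opening and the grip force at its end. only (a regular expression) keeps the lines of the reply that match it, lines (a string "A,B") keeps lines A to B, and quiet returns only ok. Input that does not fit is refused with a message, and nothing moves.
- robot.read_state(): the state, without advancing time (a new reading comes with each control period).
- robot.read_camera(name): name is "scene" or "top" or "wrist"; returns a dict with "image" (384x512x3 uint8, red, green, blue), "fx", "fy", "cx", "cy" (pixels), "dist" ([k1, k2, p1, p2, k3] as OpenCV has them; the pictures are not rectified), "R" (3x3) and "t" (3): a world point X has camera coordinates R X + t. Camera axes: x right, y down, z forward; pixel columns grow to the right and rows downward; lengths in m; the calibration is good to about 2 mm. A picture is of the moment at which its call begins. There is no depth.
- robot.close_job(): hands the job in; it is judged then, once.
The state is a dict: "t": time; "q": joint angles; "dq": joint speeds; "joint_torque": joint torques, N m; "tool_pos": TCP position; "orientation": TCP orientation; "force": force on the tool from outside, world axes, zero at the start; "wrist_torque": the same for the moment, N m; "opening": finger opening in m; "gripper_force": force on a finger pad.
Only numpy, scipy, OpenCV 4.12 (cv2) and the standard library are available. Lean on these libraries where they do the work, as an engineer would, in place of code of your own. Each camera call takes 0.05 s, during which the arm holds its last target. There are 200 camera calls.

## Task

Turn the stall lights up on the crescent-shaped touch dimmer: with the fingers closed together, set the fingertips down on the smallest dot of its black touch bar and stroke gently along the curve, over the middle of every dot in turn and without lifting off on the way, to the biggest dot beside the sun. Finish there with the fingertips still resting lightly on the biggest dot, keeping the bar pressed a little, so that the setting is stored (the program ends while holding this touch). Do not pick anything up, and leave the stamp, the tape roll and the marker where they are.

Things in the scene. Friction and masses are not known exactly. Their poses are not given: they have to be found in the camera images.
- dimmer: White crescent touch dimmer, fixed to the table, turned up to 126 degrees either way; 18 mm high, 50 mm wide along an arc of 110 mm radius (centre line), 152 degrees, round ends. Origin: underside, on the symmetry axis, 20 mm inside the middle of the arc; arc centre at (-0.090, 0) in its frame, bulging to +x; z up. A small grey disc marks its -y end (dim), a yellow sun its +y end (bright).
- touch_bar (a joint): Black curved touch bar on the dimmer, 26 mm wide, same arc, 110 degrees plus round ends. Smooth flat top, 30 mm above the table when free. Sprung, sinks level as a whole, springs back: value = travel down in m, 0 free, 0.008 at the hard stop; about 0.5 N to start, 0.8 N more per mm.
- dot0 (a point): Centre of yellow printed dot 1 of 7 on the top face of the touch bar (flush, 4.0 mm across). The smallest dot: the dim end, next to the grey disc.
- dot1 (a point): Centre of yellow printed dot 2 of 7 on the top face of the touch bar (flush, 5.8 mm across). The dots lie 31 mm apart on the bar's centre line and grow from the dim to the bright end.
- dot2 (a point): Centre of yellow printed dot 3 of 7 on the top face of the touch bar (flush, 7.6 mm across). The dots lie 31 mm apart on the bar's centre line and grow from the dim to the bright end.
- dot3 (a point): Centre of yellow printed dot 4 of 7 on the top face of the touch bar (flush, 9.4 mm across). The dots lie 31 mm apart on the bar's centre line and grow from the dim to the bright end.
- dot4 (a point): Centre of yellow printed dot 5 of 7 on the top face of the touch bar (flush, 11.2 mm across). The dots lie 31 mm apart on the bar's centre line and grow from the dim to the bright end.
- dot5 (a point): Centre of yellow printed dot 6 of 7 on the top face of the touch bar (flush, 13.0 mm across). The dots lie 31 mm apart on the bar's centre line and grow from the dim to the bright end.
- dot6 (a point): Centre of yellow printed dot 7 of 7 on the top face of the touch bar (flush, 14.8 mm across). The biggest dot: the bright end, next to the sun.
- rubber_stamp: Loose bystander: wooden stamp with a knob, 32x48x67 mm high, origin under its centre; stands in the hollow of the crescent.
- tape_roll: Loose bystander: pink paper tape roll lying flat, 52 mm across, 15 mm high, origin under its centre; outside the crescent.
- marker: Loose bystander: paint marker pen with teal cap lying flat, 136 mm long along its y, 15 mm thick, origin under its centre; outside the crescent.

How it is judged:
On the way, in this order (a step that is already met when the one before it is completed fails the run):
1. closed fingertips touch the bar over the first (smallest) dot (horizontal distance between the grasp point and dot0 below 0.012 m and contact force between the fingers and dimmer above 0.3 N and value of joint touch_bar above 0.0004 m), for 0.05 s.
2. closed fingertips touch the bar over the second dot (horizontal distance between the grasp point and dot1 below 0.012 m and contact force between the fingers and dimmer above 0.3 N and value of joint touch_bar above 0.0004 m), for 0.05 s.
3. closed fingertips touch the bar over the third dot (horizontal distance between the grasp point and dot2 below 0.012 m and contact force between the fingers and dimmer above 0.3 N and value of joint touch_bar above 0.0004 m), for 0.05 s.
4. closed fingertips touch the bar over the fourth dot (horizontal distance between the grasp point and dot3 below 0.012 m and contact force between the fingers and dimmer above 0.3 N and value of joint touch_bar above 0.0004 m), for 0.05 s.
5. closed fingertips touch the bar over the fifth dot (horizontal distance between the grasp point and dot4 below 0.012 m and contact force between the fingers and dimmer above 0.3 N and value of joint touch_bar above 0.0004 m), for 0.05 s.
6. closed fingertips touch the bar over the sixth dot (horizontal distance between the grasp point and dot5 below 0.012 m and contact force between the fingers and dimmer above 0.3 N and value of joint touch_bar above 0.0004 m), for 0.05 s.
7. closed fingertips touch the bar over the last (biggest) dot (horizontal distance between the grasp point and dot6 below 0.012 m and contact force between the fingers and dimmer above 0.3 N and value of joint touch_bar above 0.0004 m), for 0.05 s.
At the end, for the whole second after the job is handed in: The closed fingertips rest on the biggest dot (TCP within 12 mm of it seen from above), pressing the dimmer with 0.3 to 15 N and the bar down by at least 0.4 mm; stamp, tape roll and marker are within 15 mm of where they began (all of step 7 and contact force between the fingers and dimmer below 15 N and distance of each of rubber_stamp, tape_roll, marker from where it was at the start of the episode below 0.015 m); the arm keeps its last pose, push and grip.
It fails at once if pressed hard: over 15 N between the fingers and the dimmer (contact force between the fingers and dimmer above 15 N).
It fails at once if lifted off over the five inner dots (fingertips 13 to 40 mm above the free bar within 12 mm of such a dot) ((horizontal distance between the grasp point and dot1 below 0.012 m or horizontal distance between the grasp point and dot2 below 0.012 m or horizontal distance between the grasp point and dot3 below 0.012 m or horizontal distance between the grasp point and dot4 below 0.012 m or horizontal distance between the grasp point and dot5 below 0.012 m) and z of the grasp point in the frame of dimmer between 0.062 and 0.089 m).
It fails at once if stamp, tape roll or marker displaced by more than 15 mm or lifted (distance of any of rubber_stamp, tape_roll, marker from where it was at the start of the episode above 0.015 m).
It also fails if it takes over 38 s, if anything falls off the work surface, if the arm or the gripper's body presses on something with over 40 N, if the wrist force passes 120 N, or if a joint passes its speed limit or range.

## Working session

There is one attempt and no reset: what is moved stays moved. The work goes in short steps, Python scripts to look and compute and a tool call to move; the robot and the scene stay as the last step left them, time stands still between calls to the robot, and variables do not carry over. Pictures are saved under pics/ and viewed, at most 10 in all, crops included, and the job is handed in when it is done.

```bash
ls; mkdir -p pics; python3 - <<'E'
from plant import robot
import cv2
s=robot.read_state(); print(s)
a=[]
for n in("top","scene"):
    c=robot.read_camera(n); cv2.imwrite(f"pics/{n}0.png",c["image"][:,:,::-1]); print(n,c["fx"],c["cx"],c["cy"],c["dist"],c["R"],c["t"])
E
```

```text
pics
plant.py
{'t': 0.0, 'q': array([-1.32843322e+00,  1.31159609e-01,  1.48925951e+00, -2.37893703e-05,
        1.52300096e+00, -8.53941543e-02]), 'dq': array([ 6.55675822e-04, -3.84295261e-05,  7.50549563e-04,  3.11109290e-04,
        4.64574034e-04,  9.71505266e-04]), 'joint_torque': array([-2.37042230e-03, -5.59843147e+01, -4.91757631e+01,  7.67932297e-02,
        3.52644303e-02, -9.99337112e-05]), 'tool_pos': array([ 0.19304098, -0.56753799,  0.23639921]), 'orientation': array([-3.09770549e+00, -5.12243426e-01,  2.62117066e-04]), 'force': array([ 0.18277456, -0.46408637, -0.80168239]), 'wrist_torque': array([-0.02052396,  0.0254522 ,  0.01648438]), 'gripper_force': 0.0, 'opening': 0.09273684462418966}
top 399.0699193949991 257.34823518493636 188.2732102106125 [-0.08688231  0.          0.          0.          0.        ] [[ 0.01539667 -0.99947631 -0.02846152]
 [-0.99638368 -0.01295774 -0.08397421]
 [ 0.08356144  0.02965152 -0.99606138]] [0.0346694  0.55462714 0.85480307]
scene 372.58410446260007 255.64208856581232 196.9960391842525 [0.03379355 0.         0.         0.         0.        ] [[-0.68419162 -0.72906836  0.01847035]
 [-0.53777574  0.48724295 -0.68803457]
 [ 0.49262469 -0.48068039 -0.72544282]] [0.40477301 0.34437552 0.62217105]
```

View pics/top0.png

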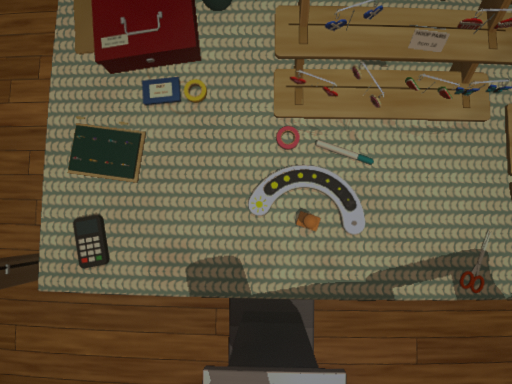

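The top view shows the crescent with its sun at about (259,204) and grey disc at (354,223). The bar's dots run from (275,185) over (300,175) to (351,200). The stamp is at (308,220), the tape at (288,137) and the marker at (345,152).

```bash
cat > h.py <<'E'
import numpy as np, cv2
def ray(c,uv,z):
    K=np.array([[c["fx"],0,c["cx"]],[0,c["fy"],c["cy"]],[0,0,1]])
    n=cv2.undistortPoints(np.array(uv,float).reshape(-1,1,2),K,np.array(c["dist"]))[:,0]
    d=np.c_[n,np.ones(len(n))]@c["R"]; o=-c["R"].T@c["t"]
    return o+d*((z-o[2])/d[:,2])[:,None]
def yellow(c):
    im=c["image"]; h=cv2.cvtColor(im,cv2.COLOR_RGB2HSV)
    m=cv2.inRange(h,(22,130,70),(36,255,255))
    n,_,st,ce=cv2.connectedComponentsWithStats(m)
    return [(ce[i],st[i,4]) for i in range(1,n) if st[i,4]>=2]
E
python3 - <<'E'
from plant import robot
from h import *
for n in("top","scene"):
    c=robot.read_camera(n)
    for uv,a in yellow(c):
        p=ray(c,[uv],.03)[0]
        if .2<p[0]<.8 and -.4<p[1]<.3: print(n,uv.round(1),a,p.round(4))
c=robot.read_camera("top"); cv2.imwrite("pics/crop.png",cv2.resize(c["image"][115:245,235:385,::-1],None,fx=5,fy=5,interpolation=cv2.INTER_CUBIC)[:600,:750])
E
```

```text
top [194.7  89.9] 247 [0.7748 0.1876 0.03  ]
top [442.5  86. ] 4 [ 0.7913 -0.3732  0.03  ]
top [299.8 174.9] 28 [ 0.5842 -0.0501  0.03  ]
top [286.1 178.1] 37 [ 0.5767 -0.0203  0.03  ]
top [313.9 175.9] 22 [ 0.5823 -0.081   0.03  ]
top [327.1 180.5] 15 [ 0.5727 -0.1099  0.03  ]
top [273.9 184.9] 45 [0.5615 0.0062 0.03  ]
top [338.9 188.1] 8 [ 0.5562 -0.1355  0.03  ]
top [347.5 199.5] 4 [ 0.5316 -0.1543  0.03  ]
top [258.6 203.8] 32 [0.5195 0.0392 0.03  ]
scene [305.5 181.5] 4 [ 0.5526 -0.1345  0.03  ]
scene [293.7 182.4] 7 [ 0.5702 -0.11    0.03  ]
scene [282.6 186.1] 11 [ 0.5798 -0.08    0.03  ]
scene [273.7 191.6] 18 [ 0.5811 -0.05    0.03  ]
scene [145.8 201.2] 149 [0.7616 0.1966 0.03  ]
scene [267.1 199.1] 26 [ 0.5742 -0.0205  0.03  ]
scene [263.4 208.1] 31 [0.5592 0.0063 0.03  ]
scene [265.3 229.1] 14 [0.5112 0.0467 0.03  ]
```

View pics/crop.png

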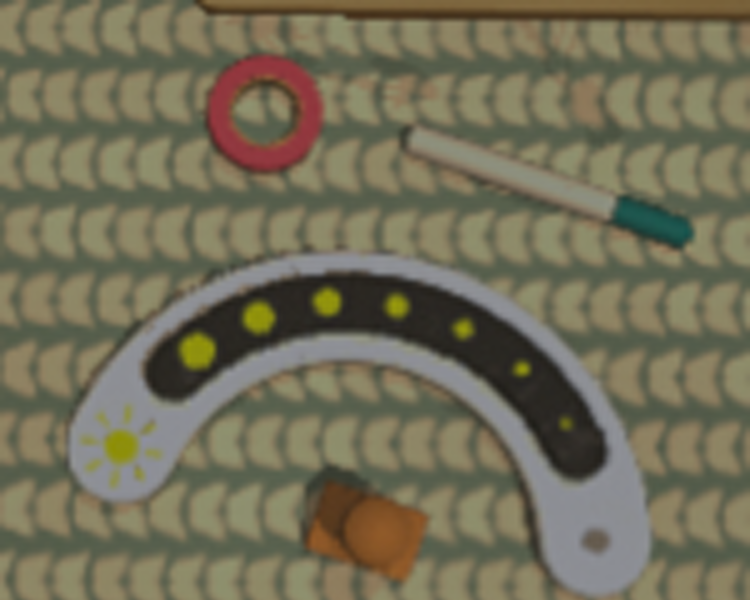

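View pics/scene0.png

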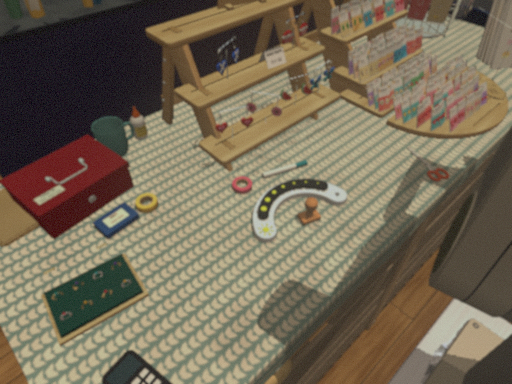

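The crop shows all seven dots on the black bar, with the sun at bottom left and the grey disc at bottom right. The scene view shows the low display shelf behind the tape and marker. I'll fit the known dot layout to both views with a rigid fit.

```bash
python3 - <<'E'
from h import *
top=np.array([[.5316,-.1543],[.5562,-.1355],[.5727,-.1099],[.5823,-.081],[.5842,-.0501],[.5767,-.0203],[.5615,.0062]])
sc=np.array([[np.nan]*2,[.5526,-.1345],[.5702,-.11],[.5798,-.08],[.5811,-.05],[.5742,-.0205],[.5592,.0063]])
P=np.nanmean([top,sc],0); P[0]=top[0]+np.nanmean(sc-top,0)/2
print("spacing mm",np.linalg.norm(np.diff(P,axis=0),axis=1)*1e3)
a=np.arange(-3,4)*.031/.11
M=np.c_[.11*np.cos(a)-.09,.11*np.sin(a)]
m0,p0=M.mean(0),P.mean(0); U,S,V=np.linalg.svd((M-m0).T@(P-p0)); R=(V.T@np.diag([1,np.linalg.det(V.T@U.T)])@U.T)
F=(M-m0)@R.T+p0
print(F.round(4),"\nres mm",((P-F)*1e3).round(1)); print("yaw",np.degrees(np.arctan2(R[1,0],R[0,0])),"origin",p0-R@m0)
print("d mm",np.diff(F,axis=0)*1e3); np.save("dots.npy",F)
E
```

```text
spacing mm [30.83559676 30.30189763 30.97519169 30.49200715 30.51167809 30.63058112]
[[ 0.53   -0.1549]
 [ 0.554  -0.1354]
 [ 0.5716 -0.11  ]
 [ 0.5815 -0.0807]
 [ 0.5828 -0.0499]
 [ 0.5755 -0.0199]
 [ 0.5602  0.007 ]] 
res mm [[ 0.2  0.7]
 [ 0.4  0.4]
 [-0.2  0.1]
 [-0.4  0.2]
 [-0.2 -0.2]
 [-0.1 -0.5]
 [ 0.2 -0.7]]
yaw -10.565676825112789 origin [ 0.56181881 -0.07707583]
d mm [[ 23.98917903  19.47243606]
 [ 17.62750475  25.37572764]
 [  9.87506917  29.27694461]
 [  1.343518    30.86829176]
 [ -7.29403302  30.02421621]
 [-15.35610504  26.81131319]]
```
Good. Now go. First turn +0.328 and close, then move. Displacement from (.193,-.5675) to (.530,-.155): dx .337, dy .4125. World total; z 0.236->0.10 . In the initial tool frame, turn first: do turn rows 3 with 0.11. Then movement of (0.337, -0.4125 tool y): rows ≤0.05 norm: 0.53/0.04 ≈ 14 rows of (0.024,-0.0295). Norm .038; joint speed 70% cap may lag: base speed .38m/s/.5m=0.76 fine. Path at z .236: obstacles? none near. "what a row does not reach is not made up" so may drift. Do it.

Careful with the scale: shifts go in mm and turns go in units of 0.25 rad. That gives: -0.0295 m is -29.5, 0.024 m is 24, 0.11 rad is 0.44.

Call:
creep_tool(offsets={"jaw": [0,0,0,0,0,0,0,0,0,0,0,0,0,0,0,0,0,0,0],"x": [0,0,0,24,24,24,24,24,24,24,24,24,24,24,24,24,24,0,0],"y": [0,0,0,-29.5,-29.5,-29.5,-29.5,-29.5,-29.5,-29.5,-29.5,-29.5,-29.5,-29.5,-29.5,-29.5,-29.5,0,0],"z": [0,0,0,0,0,0,0,0,0,0,0,0,0,0,0,0,0,0,0],"yaw": [0.44,0.44,0.432,0,0,0,0,0,0,0,0,0,0,0,0,0,0,0,0]}, squeeze=10)

```text
t: 2.15
tool_pos: [0.5294, -0.1546, 0.2372]
orientation: [3.141, 0.003, -0.001]
force: [-0.4, -0.4, -0.2]
opening: 0.0009
gripper_force: 0.0
```

Call:
creep_tool(offsets={"jaw": [0,0,0,0,0,0,0,0],"x": [0.5,0,0,0,0,0,0,0],"y": [0,0,0,0,0,0,0,0],"z": [35,35,35,35,25,8,0,0],"yaw": [0,0,0,0,0,0,0,0]})

```text
t: 2.95
tool_pos: [0.5305, -0.1561, 0.066]
orientation: [3.141, -0.002, 0.003]
force: [0.5, -0.0, 0.4]
opening: 0.0005
gripper_force: 0.0
```

```bash
python3 - <<'E'
from plant import robot
import cv2
o=[]
c=robot.read_camera("scene")["image"][130:270,230:380]; w=robot.read_camera("wrist")["image"]
cv2.imwrite("pics/w1.png",cv2.hconcat([cv2.resize(c[:,:,::-1],(411,384),interpolation=cv2.INTER_CUBIC),cv2.resize(w[:,:,::-1],(389,384))]))
E
```

```text
(no output)
```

View pics/w1.png

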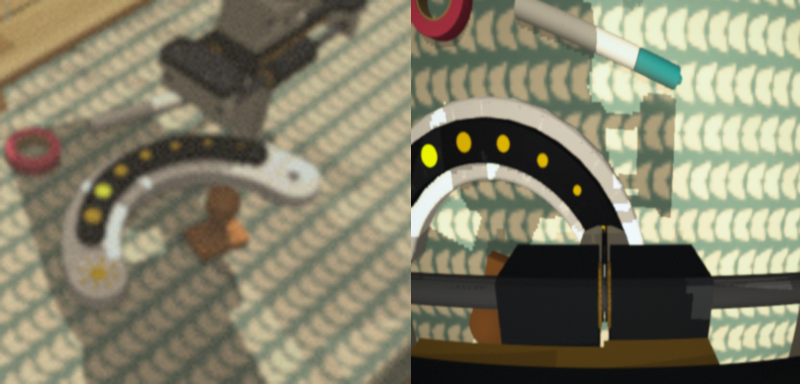

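On the left, the closed fingers stand over the dim end of the bar. On the right, the wrist view shows the fingertips at about (605,225) at that end, with dots 2–6 ahead from (577,190) to (429,155) and nothing disturbed. I'll cross-check the dot positions with the wrist camera.

```bash
python3 - <<'E'
from plant import robot
from h import *
c=robot.read_camera("wrist"); F=np.load("dots.npy"); im=c["image"]
m=cv2.inRange(cv2.cvtColor(im,cv2.COLOR_RGB2HSV),(18,130,70),(36,255,255))
n,_,st,ce=cv2.connectedComponentsWithStats(m)
for i in range(1,n):
    if st[i,4]<15: continue
    p=ray(c,[ce[i]],.03)[0][:2]; d=F-p; k=np.argmin(np.linalg.norm(d,axis=1))
    if np.linalg.norm(d[k])<.015: print(k,ce[i].round(),st[i,4],p.round(4),"wrist-fit mm",(-d[k]*1e3).round(1))
print(robot.read_state()["tool_pos"])
E
```

```text
4 [ 69. 142.] 352 [ 0.5839 -0.0517] wrist-fit mm [ 1.  -1.8]
3 [121. 143.] 279 [ 0.5826 -0.0823] wrist-fit mm [ 1.1 -1.6]
5 [ 24. 155.] 441 [ 0.5766 -0.0218] wrist-fit mm [ 1.1 -1.9]
2 [173. 160.] 192 [ 0.5728 -0.1116] wrist-fit mm [ 1.2 -1.5]
1 [219. 190.] 113 [ 0.5555 -0.137 ] wrist-fit mm [ 1.5 -1.6]
0 [253. 227.] 25 [ 0.533  -0.1569] wrist-fit mm [ 3. -2.]
[ 0.53106903 -0.15581097  0.06645314]
```

Call:
creep_tool(offsets={"jaw": [0,0,0,0,0,0,0],"x": [0,0,0,0,0,0,0],"y": [0,0,0,0,0,0,0],"z": [8,6,4,2,0,0,0],"yaw": [0,0,0,0,0,0,0]})

```text
t: 3.8
tool_pos: [0.5297, -0.155, 0.0446]
orientation: [-3.141, 0.0, 0.0]
force: [-2.1, 1.3, 3.7]
opening: 0.0003
gripper_force: 1.8
```

Contact is made at about 3.7 N, and the bar is down about 4 mm. Next I stroke along the curve.

Call:
creep_tool(offsets={"jaw": [0,0,0,0,0,0,0,0,0,0,0],"x": [6,6,6,6,0,4.7,4.5,4.4,4,0,0],"y": [-4.5,-4.7,-5,-5.3,0,-6,-6.3,-6.5,-6.6,0,0],"z": [0,0,0,0,0,0,0,0,0,0,0],"yaw": [0,0,0,0,0,0,0,0,0,0,0]})

```text
t: 4.9
tool_pos: [0.572, -0.1092, 0.0446]
orientation: [-3.14, -0.001, -0.002]
force: [2.3, 3.5, 4.4]
opening: 0.0001
gripper_force: 1.9
```

Call:
creep_tool(offsets={"jaw": [0,0,0,0,0,0,0,0,0,0,0],"x": [3,3,2.5,2,0,1,0.5,0,-0.5,0,0],"y": [-7,-7,-7,-7,0,-7.5,-7.8,-7.8,-7.5,0,0],"z": [-0.5,0,0,0,0,0,0,0,0,0,0],"yaw": [0,0,0,0,0,0,0,0,0,0,0]})

```text
t: 6.0
tool_pos: [0.5828, -0.0505, 0.0449]
orientation: [-3.14, -0.001, 0.0]
force: [0.5, 2.8, 3.8]
opening: 0.0003
gripper_force: 1.8
```

Converted, -0.0075 m is -7.5, -0.0068 m is -6.8.

Call:
creep_tool(offsets={"jaw": [0,0,0,0,0,0,0,0,0,0,0,0],"x": [-1,-1.5,-2,-2.5,0,-3.4,-3.7,-4,-4.2,0,0,0],"y": [-7.5,-7.5,-7.5,-7.5,0,-6.8,-6.7,-6.6,-6.4,0,0,0],"z": [0,0,0,0,0,0,0,0,0,0,0,0],"yaw": [0,0,0,0,0,0,0,0,0,0,0,0]})

```text
t: 7.2
tool_pos: [0.5602, 0.0054, 0.0447]
orientation: [-3.141, 0.0, 0.002]
force: [-1.4, 2.6, 3.4]
opening: 0.0002
gripper_force: 1.8
```

```bash
python3 - <<'E'
from plant import robot
import cv2
o=[]
c=robot.read_camera("scene")["image"][130:270,230:380]; w=robot.read_camera("wrist")["image"]
cv2.imwrite("pics/w2.png",cv2.hconcat([cv2.resize(c[:,:,::-1],(411,384),interpolation=cv2.INTER_CUBIC),cv2.resize(w[:,:,::-1],(389,384))]))
s=robot.read_state();print(s["tool_pos"],s["force"])
E
```

```text
[0.56031762 0.00507971 0.04469514] [-1.69806262  1.85801906  3.00485133]
```

View pics/w2.png

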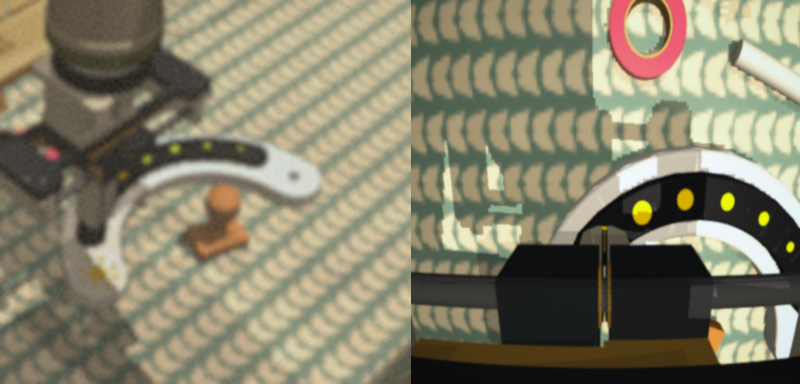

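The closed fingertips (left about (90,225), right about (605,230)) rest on the bright end of the bar, with dot 6 beside them at (642,213). The TCP is within 2 mm of dot6 (0.5602–0.561, 0.005–0.007) at about 3 N, and the stamp, tape and marker appear undisturbed.

```bash
python3 -c "
from plant import robot
print(robot.close_job())"
```

```text
the job is handed in; nothing more can be done
None
```

I stroked the dimmer from the smallest dot to the biggest without lifting off and handed the job in at about 7.3 s, with the closed fingertips still resting on the biggest dot at about 3 N and the bar down about 4 mm; no verdict was returned.

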